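# Load the tube block and free the analyser's stuck sample carriage

### The arm

A 7-joint arm with a two-finger parallel gripper is mounted at the origin on the work surface. World frame = base frame: x ahead of the robot, y to its left, z up, the work surface at z = 0. Lengths are in m, angles in rad, forces in N, time in s.
With the tool pointing down it reaches from about 0.35 to 0.9 m from the base axis. Payload 8.1 kg.
Tool frame: the origin (TCP) lies at the very end of the fingers, on their centre line; the grasp point (between the pads) lies 19 mm behind it; z points along the fingers, y is the line along which they close (so a half turn about z gives the same grasp; the last joint's range is limited). The gripper opens to 85 mm and grips with 20 to 120 N. Pads are 22 mm wide; open, the fingers measure 114 mm over their backs; the gripper's body (76 mm by 85 mm) begins 54 mm behind the grasp point. The pads swing forward as they close: fully open they stand 13 mm farther back than shut.
Start: joints at [-1.262, 0.434, 0.025, 1.573, -0.012, 1.134, -0.075], TCP at [0.25, 0.573, 0.231] pointing down, gripper open.
Joint ranges: [-2.62, 2.62], [-0.44, 2.09], [-1.27, 1.32], [0.08, 2.57], [-1.32, 4.46], [0.12, 2], [-2.74, 2.74]. Speed limits (rad/s): [2.22, 2.22, 3.01, 3.01, 3.14, 3.14, 3.14].

### API

Orientations are given as a unit quaternion [w, x, y, z].
In Python, from bench import manip gives the robot as it stands.
- The arm moves only by the shell command python3 -m crank 'ROWS' [FORCE]. ROWS is JSON, a list of rows, each an object with "dp": the shift along the tool's x, y, z in units of 60 mm (1.0 is 60 mm), a list of three; "yaw": the turn about the tool's z in degrees; "hand": the opening, from 0 (shut) to 1 (fully open). In form: [{"dp": [tx, ty, tz], "yaw": yaw, "hand": hand}, ...]. A call has 1 to 20 rows; each row shifts and turns the commanded pose from where the row before left it, along the tool's axes as they then stand; what a row does not reach is not made up. A row lasts 1/8 s, in which the tool goes at most 62.5 mm and 10.7 degrees, less where a joint would pass 70% of its speed; a pose out of reach is approached as far as the arm can. A call is refused whole if a number of a shift passes 1 or a number of a turn 10.7, either way. A call with a gripper value outside its range is refused whole. The fingers move at their own pace and stop on an object; FORCE is the grip in N (left out, the last holds). Time passes only in rows, so rows that do not move let the fingers close. It gives the time, the measured TCP pose, the force, the opening and the grip force at its end, in the units of the state.
- manip.read_state(): the state, without advancing time (a new reading comes with each control period).
- manip.snapshot(name): name is "scene" or "top"; returns (picture, depth): 384x512x3 uint8, red, green, blue; 384x512 float32, m along the optical axis (not along the pixel's ray), 0 where there is no reading.
- manip.get_calibration(name): a dict with "intrinsics" (3x3 intrinsics, pixels), "position" and "attitude" of the camera in the world. Camera axes: x right, y down, z forward; pixel columns grow to the right and rows downward; lengths in m; the calibration is good to about 2 mm. A picture is of the moment at which its call begins. get_calibration takes no time and is no camera call.
- manip.close_job(): hands the job in; it is judged then, once.
The state is a dict: "clock": time; "joint_positions": joint angles; "joint_vel": joint speeds; "joint_torque": joint torques, N m; "tool_pos": TCP position; "tcp_rot": TCP orientation; "force": force on the tool from outside, world axes, zero at the start; "torque": the same for the moment, N m; "grip_width": finger opening in m; "finger_force": force on a finger pad.
Only numpy, scipy, OpenCV 4.12 (cv2) and the standard library are available. Lean on these libraries where they do the work, as an engineer would, in place of code of your own. Each camera call takes 0.05 s, during which the arm holds its last target. There are 200 camera calls.

### The job

Lift the long aluminium tube block by its sides out of its parking bay, stand it on the open bench and let go, then take it again by its ends and set it down fully in the nest of the analyser's carriage, while the carriage is still parked outside. The carriage is stuck: push it by its upright tab along its rail until it breaks free, then ease it on under the hood, without slamming it, until it rests against the end stop that you cannot see, and let go. Leave the square block, the jar, the tip box and the bottle where they are.

Things in the scene. Friction and masses are not known exactly. Their poses are not given: they have to be found in the camera images.
- block_center (a point): Centre of the long tube block, loose, about 0.2 kg: a plain aluminium cuboid 58 mm long (its x), 40 mm wide (its y), 36 mm high (its z), with 3 x 2 dark wells drawn on the top. The point is half-way up. It starts in one of the two parking bays, its x along the bay's x.
- square_block_center (a point): Centre of the other aluminium block, 40 x 40 x 36 mm with 2 x 2 wells, standing in the other parking bay. It must stay there (within 20 mm).
- bay_a: Parking bay that holds the long block: fixed grey plastic stand, base 80 mm (x) x 56 mm (y) x 6 mm thick, with an end wall at each x end (6 mm thick, 44 mm wide along y, top 46 mm above the bench, 64 mm between the inner faces). Open along y, so a block in it can be gripped only across its y faces. Origin: centre of its underside, on the bench.
- bay_b: Parking bay that holds the square block; the same shape as the other bay.
- station: Small analyser with its loading stage, fixed. Origin on the bench under the nest centre when joint carriage = 0; its y is the carriage's direction of travel into the hood. Base plate 90 mm wide (x), from y = -115 to +245 mm, 10 mm thick, with two rails up to 16 mm high. A hood with a clear top covers y = 110 to 240 mm, 74 mm wide, 76 mm high above the bench. Behind it stands the white analyser body, y = 240 to 440 mm, x = -50 to +170 mm, 180 mm high.
- carriage (a joint): Travel of the carriage along the station's y, m; 0 is fully out, it grows towards the hood. It starts between 0 and 0.025, stuck: it takes about 12 N to move it until it has gone to about 0.045, then it breaks free and runs at about 1.5 N (more when fast). The end stop is hidden under the hood, somewhere beyond 0.10 and before 0.17; it is rigid and felt as a sharp rise of force.
- nest (a point): Middle of the nest's floor on the carriage (24 mm above the bench), axes as the station's. The long block lies here with its 58 mm length along y. Two side walls at x = +-23 mm (inner faces; 4 mm thick, 48 mm long along y, rising 40 mm above the floor, so the block can here be gripped only by its ends, along y). Low lips 5 mm high, 4 mm thick at y = +-32 mm (inner faces) keep it from sliding off.
- tab (a point): Middle of the rear face of the carriage's upright black push tab, 50 mm above the bench; push it here along the station's +y. The tab is 44 mm wide (x), 8 mm thick (y), its top 70 mm and its foot 24 mm above the bench. It lies 89 mm behind the nest centre, moves with the carriage and stays outside the hood.
- jar: Amber screw jar, loose, 52 mm across, 65 mm high; origin at the centre of its underside. Must stay (within 20 mm).
- tipbox: Grey pipette-tip box, loose, 85 x 65 x 46 mm high; origin at the centre of its underside. Must stay (within 20 mm).
- bottle: White bottle, loose, 60 mm across, 120 mm high; origin at the centre of its underside. Must stay (within 20 mm).
Things that resemble listed ones, but are neither listed nor needed, are in the scene too. What is shaped like the part that bears block_center but blue or purple is not meant.

How it is judged:
On the way, in this order (a step that is already met when the one before it is completed fails the run):
1. the long block stands flat on the open bench outside its bay, let go (height (world z) of block_center between 0.0155 and 0.0205 m and angle between block_center's own z axis and vertical below 0.1 rad and horizontal distance between block_center and bay_a above 0.07 m and linear speed of block below 0.02 m/s and contact force between the fingers and block below 0.05 N), for 0.1 s.
2. the long block lies fully in the nest, let go, with the carriage still parked outside (travel under 35 mm) (horizontal distance between block_center and nest below 0.006 m and z of block_center in the frame of nest between 0.013 and 0.022 m and angle between the x axis of block_center and the y axis of nest, either way round below 0.15 rad and angle between block_center's own z axis and vertical below 0.1 rad and contact force between the fingers and block below 0.05 N and value of joint carriage below 0.035 m), for 0.2 s.
3. the carriage is at the hidden end stop with the block in it (value of joint carriage above 0.136 m and horizontal distance between block_center and nest below 0.006 m and z of block_center in the frame of nest between 0.013 and 0.022 m and angle between the x axis of block_center and the y axis of nest, either way round below 0.15 rad and angle between block_center's own z axis and vertical below 0.1 rad), for 0.1 s.
At the end, for the whole second after the job is handed in: The carriage rests within 4 mm of its hidden end stop; the long block lies flat in the nest, lengthwise between the walls (centre within 6 mm), at rest; the robot has let go (all of step 3 and velocity of joint carriage below 0.01 m/s and contact force between the fingers and block below 0.05 N and linear speed of block below 0.02 m/s and contact force between the fingers and station below 0.05 N); the robot touches nothing.
It fails at once if the carriage is slammed into the end stop (faster than 0.2 m/s over the last 20 mm) (value of joint carriage above 0.12 m and velocity of joint carriage above 0.2 m/s).
It fails at once if the carriage is pressed with more than 45 N (contact force between the fingers and carriage above 45 N).
It fails at once if the square block, jar, tip box or bottle is moved more than 20 mm (distance of any of square_block_center, jar, tipbox, bottle from where it was at the start of the episode above 0.02 m).
It also fails if it takes over 70 s, if anything falls off the work surface, if the arm or the gripper's body presses on something with over 40 N, if the wrist force passes 120 N, or if a joint passes its speed limit or range.

## Working session

There is one attempt and no reset: what is moved stays moved. The work goes in short steps, Python scripts to look and compute and a shell command to move; the robot and the scene stay as the last step left them, time stands still between calls to the robot, and variables do not carry over. Pictures are saved under pics/ and viewed, at most 10 in all, crops included, and the job is handed in when it is done.

```bash
mkdir -p pics; python3 - <<'E'
from bench import manip
import cv2,numpy as np
for n in("scene","top"):
    p,d=manip.snapshot(n); cv2.imwrite(f"pics/{n}0.png",p[:,:,::-1]); np.save(f"{n}0.npy",d)
    print(n,manip.get_calibration(n))
print(manip.read_state())
E
```

```text
scene {'intrinsics': array([[460.83654861,   0.        , 256.92094717],
       [  0.        , 460.83654861, 197.19544581],
       [  0.        ,   0.        ,   1.        ]]), 'position': array([1.06725155, 0.69889296, 0.68352291]), 'attitude': array([-0.14934167,  0.25208035,  0.84176811, -0.45340821])}
top {'intrinsics': array([[375.32296574,   0.        , 259.88473871],
       [  0.        , 375.32296574, 190.82549858],
       [  0.        ,   0.        ,   1.        ]]), 'position': array([ 0.37186843, -0.08127945,  1.11185533]), 'attitude': array([ 0.05548664, -0.70388061,  0.70612491, -0.05348762])}
{'clock': 0.1, 'joint_positions': array([-1.26163418,  0.43516248,  0.02497034,  1.57401091, -0.01163564,
        1.13399613, -0.07510196]), 'joint_vel': array([ 1.01528055e-03, -2.75278867e-03, -4.05464635e-04, -3.60548628e-03,
        1.05927852e-03, -7.67518699e-05, -4.90346828e-04]), 'joint_torque': array([ 3.24968241e-03, -6.71754241e+01,  1.02847964e+00, -3.16900992e+01,
        1.58565561e-02,  7.15039161e-03,  3.85044598e-05]), 'tool_pos': array([0.24999368, 0.57232666, 0.23059684]), 'tcp_rot': array([-9.86017016e-05,  2.04470557e-01,  9.78872453e-01, -7.09062313e-04]), 'force': array([-0.46556014,  0.6825419 ,  0.11799455]), 'torque': array([ 0.04822469, -0.01811972,  0.04076985]), 'finger_force': 0.0, 'grip_width': 0.08541686968326272}
```

View pics/scene0.png

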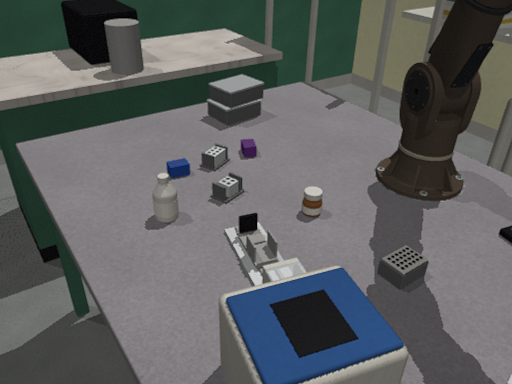

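View pics/top0.png

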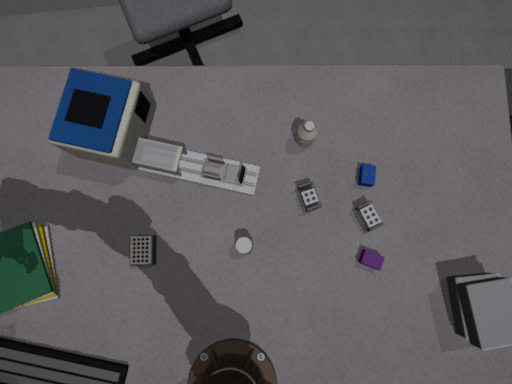

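The scene view shows two parking bays, at about (215,156) and (228,187). The station's nest is near (262,245) and its tab near (248,223). In the top view the bays are at (370,216) and (309,197), the nest is near (222,168), and the base plate's right end is at about (258,180). Next I'll enlarge these areas.

```bash
python3 - <<'E'
import cv2,numpy as np
t=cv2.imread("pics/top0.png");s=cv2.imread("pics/scene0.png")
a=cv2.resize(t[170:240,285:395],(770,490)[:2],interpolation=cv2.INTER_CUBIC)
a=cv2.resize(t[170:240,285:395],None,fx=3.6,fy=3.6,interpolation=cv2.INTER_CUBIC)
b=cv2.resize(s[135:205,190:300],None,fx=3.6,fy=3.6,interpolation=cv2.INTER_CUBIC)
c=cv2.resize(t[130:200,160:270],None,fx=3.6,fy=3.6,interpolation=cv2.INTER_CUBIC)
d=cv2.resize(s[205:275,205:315],None,fx=3.6,fy=3.6,interpolation=cv2.INTER_CUBIC)
cv2.imwrite("pics/crop1.png",np.vstack([np.hstack([a,b]),np.hstack([c,d])]))
E
```

```text
(no output)
```

View pics/crop1.png

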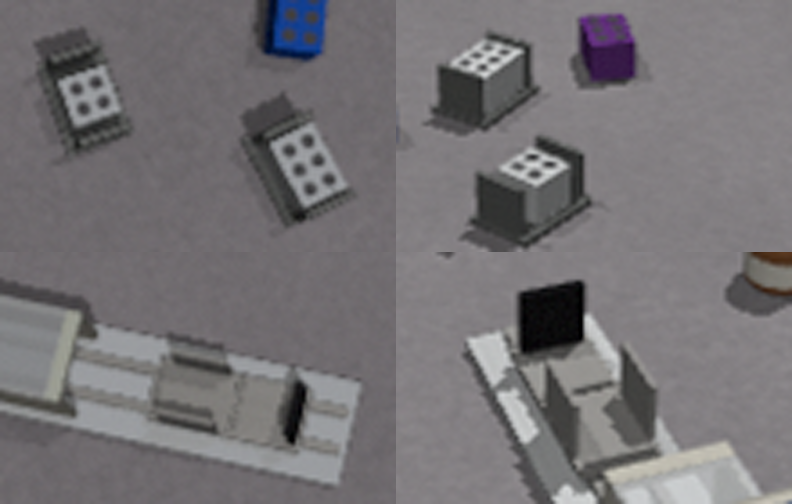

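The top-left crop shows the long 3x2 block centred at about top pixel (370.5,214). The square block is in the other bay. The nest is open and the tab is at about top pixel (242,175). Now I'll convert these to metric positions.

```bash
cat > h.py <<'E'
from bench import manip
import cv2,numpy as np
from scipy.spatial.transform import Rotation as R
def rot(q): return R.from_quat(np.roll(q,-1)).as_matrix()
def cast(n,uv,z):
    c=manip.get_calibration(n);uv=np.atleast_2d(np.asarray(uv,float))
    d=np.c_[uv,np.ones(len(uv))]@np.linalg.inv(c["intrinsics"]).T@rot(c["attitude"]).T
    return (c["position"]+d*((z-c["position"][2])/d[:,2])[:,None])[:,:2]
def cloud(n,d):
    c=manip.get_calibration(n);v,u=np.mgrid[:d.shape[0],:d.shape[1]]
    r=np.stack([u,v,np.ones_like(u)],-1)@np.linalg.inv(c["intrinsics"]).T
    return c["position"]+(r*d[...,None])@rot(c["attitude"]).T
def tcp():
    s=manip.read_state();return s["tool_pos"],rot(s["tcp_rot"]),s
def rect(P):  # metric min-area rectangle: centre, long side, short side, yaw of long side
    (cx,cy),(w,h),a=cv2.minAreaRect((P*1000).astype(np.float32))
    if w<h:w,h,a=h,w,a+90
    return [round(float(x),1) for x in(cx,cy,w,h,(a+90)%180-90)]
E
python3 - <<'E'
from h import *
def blob(im,m,seed,r):
    k=np.zeros_like(m);k[seed[1]-r:seed[1]+r,seed[0]-r:seed[0]+r]=m[seed[1]-r:seed[1]+r,seed[0]-r:seed[0]+r]
    c=max(cv2.findContours(k,cv2.RETR_EXTERNAL,cv2.CHAIN_APPROX_NONE)[0],key=cv2.contourArea);return c[:,0]
for n,sd,r in(("top",(370,214),16),("scene",(215,151),14)):
    im=cv2.imread(f"pics/{n}0.png");m=(im.min(2)>165).astype(np.uint8)*255
    m=cv2.morphologyEx(m,cv2.MORPH_CLOSE,np.ones((3,3)))
    P=cast(n,blob(im,m,sd,r),.042);print(n,"block",rect(P))
for n in("top","scene"):
    d=np.load(f"{n}0.npy");C=cloud(n,d);im=cv2.imread(f"pics/{n}0.png")
    # station region near nest/tab
    z=C[...,2];print(n,"bench z",np.median(z[200:230,120:330]) )
    lo={"top":(slice(135,205),slice(190,262)),"scene":(slice(205,285),slice(220,290))}[n]
    zz=C[lo].reshape(-1,3);
    for a,b,t in((.0595,.067,"walls"),(.067,.075,"tabtop")):
        q=zz[(zz[:,2]>a)&(zz[:,2]<b)];print(t,len(q),rect(q[:,:2]) if len(q)>3 else 0)
im=cv2.imread("pics/top0.png");ts=im[130:200,185:265]
m=np.zeros(im.shape[:2],np.uint8);m[130:200,185:265]=(ts.max(2)<40)*255
c=max(cv2.findContours(m,0,1)[0],key=cv2.contourArea);print("tab px",cv2.boundingRect(c))
print("tab top end pts",cast("top",c[:,0],.07).round(3).tolist()[:12])
print("plate end corners",cast("top",[(260,165.6),(254.4,194.7)],.010))
print("hood mouth top corners",cast("top",[(160+82/3.6,130+(310-252)/3.6),(160+62/3.6,130+(400-252)/3.6)],.076))
p,r,s=tcp();print(p,r.round(3))
E
```

```text
Traceback (most recent call last):
ValueError: max() iterable argument is empty
```

```bash
python3 - <<'E'
from h import *
for n,(u,v),r in(("top",(370,215),15),("scene",(215,152),13)):
    im=cv2.imread(f"pics/{n}0.png");w=im[v-r:v+r,u-r:u+r].min(2)
    th=(np.percentile(w,97)+np.median(w))/2
    m=np.zeros(im.shape[:2],np.uint8);m[v-r:v+r,u-r:u+r]=(w>th)*255
    m=cv2.morphologyEx(m,cv2.MORPH_CLOSE,np.ones((5,5)))
    c=max(cv2.findContours(m,0,1)[0],key=cv2.contourArea)[:,0]
    print(n,"block",th,rect(cast(n,c,.042)),cast(n,c.mean(0),.042))
for n in("top","scene"):
    C=cloud(n,np.load(f"{n}0.npy"))
    print(n,"bench z",np.median(C[240:300,280:340,2] if n=="top" else C[200:215,330:360,2]))
    lo={"top":(slice(135,205),slice(190,262)),"scene":(slice(205,285),slice(220,290))}[n]
    zz=C[lo].reshape(-1,3)
    for a,b,t in((.0595,.067,"walls"),(.067,.075,"tabtop")):
        q=zz[(zz[:,2]>a)&(zz[:,2]<b)];print(t,len(q),rect(q[:,:2]) if len(q)>3 else 0)
im=cv2.imread("pics/top0.png")
m=np.zeros(im.shape[:2],np.uint8);m[130:200,228:256]=(im[130:200,228:256].max(2)<45)*255
c=max(cv2.findContours(m,0,1)[0],key=cv2.contourArea);print("tab px",cv2.boundingRect(c),rect(cast("top",c[:,0],.07)))
print("plate end",cast("top",[(260,165.6),(254.4,194.7)],.010))
print("hood mouth top",cast("top",[(182.8,146.1),(177.2,171.1)],.076))
p,r,s=tcp();print(p,r.round(3))
E
```

```text
top block 128.5 [466.3, -393.0, 55.3, 39.0, 26.0] [[ 0.46656757 -0.39309436]]
scene block 150.25 [467.7, -393.6, 55.6, 39.6, 27.8] [[ 0.46553049 -0.39378372]]
top bench z -0.00041942844292452985
walls 64 [597.7, 25.8, 112.5, 54.6, 76.7]
tabtop 39 [574.7, 4.2, 86.9, 36.7, -70.1]
scene bench z -0.00012019950025821124
walls 153 [612.0, 78.9, 214.4, 57.9, 72.6]
tabtop 182 [615.7, 81.2, 231.5, 56.4, 74.2]
tab px (239, 167, 6, 16) [580.9, -26.4, 43.9, 9.6, -13.6]
plate end [[ 0.61985992 -0.07898102]
 [ 0.5316379  -0.06210481]]
hood mouth top [[0.66259486 0.14055036]
 [0.59000284 0.15426174]]
[0.24999368 0.57232666 0.23059684] [[-0.916  0.4   -0.   ]
 [ 0.4    0.916 -0.001]
 [-0.    -0.001 -1.   ]]
```

```bash
python3 -m crank '[{"dp":[-1,-0.05,0],"yaw":5.5,"hand":1},{"dp":[-1,-0.05,0],"yaw":5.5,"hand":1},{"dp":[-1,-0.05,0],"yaw":5.5,"hand":1},{"dp":[-1,-0.05,0],"yaw":5.5,"hand":1},{"dp":[-1,-0.05,0],"yaw":5.5,"hand":1},{"dp":[-1,-0.05,0],"yaw":5.5,"hand":1},{"dp":[-1,-0.05,0],"yaw":5.5,"hand":1},{"dp":[-1,-0.05,0],"yaw":5.5,"hand":1},{"dp":[-1,-0.05,0],"yaw":5.5,"hand":1},{"dp":[-1,-0.05,0],"yaw":5.5,"hand":1},{"dp":[-1,-0.05,0],"yaw":5.5,"hand":1},{"dp":[-1,-0.05,0],"yaw":5.5,"hand":1},{"dp":[-1,-0.05,0],"yaw":5.5,"hand":1},{"dp":[-1,-0.05,0],"yaw":5.5,"hand":1},{"dp":[-1,-0.05,0],"yaw":5.5,"hand":1},{"dp":[-1,-0.05,0],"yaw":5.5,"hand":1},{"dp":[-1,-0.05,0],"yaw":5.5,"hand":1},{"dp":[-1,-0.05,0],"yaw":5.5,"hand":1},{"dp":[0,0,0],"yaw":0,"hand":1},{"dp":[0,0,0],"yaw":0,"hand":1}]' 
cat > go.py <<'E'
# go.py x y z tool_y_yaw_deg : remaining shift in the current tool axes (units of 60 mm) and yaw
import sys
from h import *
x,y,z,a=map(float,sys.argv[1:5]);p,r,s=tcp()
cur=np.degrees(np.arctan2(r[1,1],r[0,1]));w=(a-cur+90)%180-90;ta=np.radians(cur+w)
e=(np.array([x,y,z])-p)
rt=R.from_euler('z',w,degrees=True).as_matrix()@r
print("pos",p.round(4),"cur yaw",round(cur,2),"dp now",(r.T@e/.06).round(3),"turn",round(-w,2),"dp after turn",(rt.T@e/.06).round(3),"tilt",r[:,2].round(4),"F",s["force"].round(2),"grip",round(s["grip_width"],4),round(s["finger_force"],2),"t",s["clock"],"j",s["joint_positions"].round(2))
E
python3 go.py 0.466 -0.3934 0.2 116.8
```

```text
clock: 2.6
tool_pos: [0.5253, -0.3383, 0.2309]
tcp_rot: [-0.0, 0.877, 0.48, 0.0]
force: [0.4, 1.2, -0.1]
grip_width: 0.0854
finger_force: 0.0
pos [ 0.5253 -0.3383  0.2309] cur yaw -32.58 dp now [-1.307 -0.338  0.515] turn 30.62 dp after turn [-1.297  0.374  0.514] tilt [-2.e-04  9.e-04 -1.e+00] F [ 0.4   1.19 -0.13] grip 0.0854 0.0 t 2.6 j [ 0.07  0.48  0.63  1.61 -0.3   1.15  0.2 ]
```

```bash
python3 -m crank '[{"dp":[0,0,0],"yaw":10.3,"hand":1},{"dp":[0,0,0],"yaw":10.3,"hand":1},{"dp":[0,0,0],"yaw":10,"hand":1},{"dp":[-0.65,0.187,0.5],"yaw":0,"hand":1},{"dp":[-0.65,0.187,0.5],"yaw":0,"hand":1},{"dp":[0,0,0.6],"yaw":0,"hand":1},{"dp":[0,0,0],"yaw":0,"hand":1},{"dp":[0,0,0],"yaw":0,"hand":1}]' ; python3 go.py 0.466 -0.3934 0.014 116.8
python3 - <<'E'
from h import *
for n,(u,v) in(("scene",(215,155)),("top",(370,215))):
    p,d=manip.snapshot(n); cv2.imwrite(f"pics/{n}1.png",cv2.resize(p[max(v-60,0):v+50,u-70:u+70,::-1],None,fx=2.8,fy=2.8,interpolation=cv2.INTER_CUBIC))
a=cv2.imread("pics/scene1.png");b=cv2.imread("pics/top1.png");cv2.imwrite("pics/pair1.png",np.hstack([a,b]))
E
```

```text
clock: 3.6
tool_pos: [0.4674, -0.3931, 0.1362]
tcp_rot: [0.0, 0.972, 0.233, 0.0]
force: [1.3, -0.5, 0.1]
grip_width: 0.0853
finger_force: 0.0
pos [ 0.4674 -0.3931  0.1362] cur yaw -63.04 dp now [-0.024 -0.007  2.037] turn 0.16 dp after turn [-0.024 -0.007  2.037] tilt [ 9.e-04 -1.e-04 -1.e+00] F [ 1.34 -0.46  0.06] grip 0.0853 0.0 t 3.6 j [ 0.14  0.58  0.71  1.76 -0.45  0.97 -0.06]
```

View pics/pair1.png

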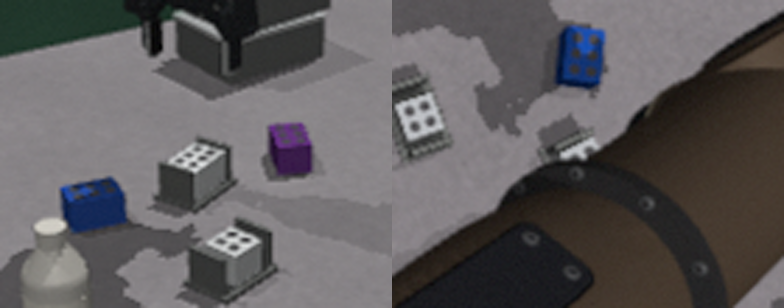

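The gripper fingers are above the long block: in the left half they are near (150-240,40), straddling it. I'll go down and grip.

```bash
python3 -m crank '[{"dp":[-0.024,0,0.6],"yaw":0,"hand":1},{"dp":[0,0,0.6],"yaw":0,"hand":1},{"dp":[0,0,0.5],"yaw":0,"hand":1},{"dp":[0,0,0.33],"yaw":0,"hand":1},{"dp":[0,0,0],"yaw":0,"hand":1},{"dp":[0,0,0],"yaw":0,"hand":0.3},{"dp":[0,0,0],"yaw":0,"hand":0.3},{"dp":[0,0,0],"yaw":0,"hand":0.3},{"dp":[0,0,0],"yaw":0,"hand":0.3},{"dp":[0,0,0],"yaw":0,"hand":0.3},{"dp":[0,0,0],"yaw":0,"hand":0.3},{"dp":[0,0,0],"yaw":0,"hand":0.3}]' 40; python3 go.py 0.466 -0.3934 0.014 116.8
```

```text
clock: 5.2
tool_pos: [0.465, -0.3951, 0.0146]
tcp_rot: [0.0, 0.973, 0.232, 0.001]
force: [-0.3, 1.8, 7.3]
grip_width: 0.0391
finger_force: 41.4
pos [ 0.465  -0.3951  0.0146] cur yaw -63.2 dp now [ 0.028 -0.017  0.01 ] turn 0.0 dp after turn [ 0.028 -0.017  0.01 ] tilt [ 1.5e-03 -6.0e-04 -1.0e+00] F [-0.3   1.84  7.34] grip 0.0391 41.43 t 5.2 j [ 0.23  0.73  0.6   1.85 -0.58  0.75  0.04]
```

```bash
python3 -m crank '[{"dp":[0,0,-0.2],"yaw":0,"hand":0.3},{"dp":[0,0,-0.5],"yaw":0,"hand":0.3},{"dp":[0,0,-0.7],"yaw":0,"hand":0.3},{"dp":[0,0,-0.7],"yaw":0,"hand":0.3},{"dp":[0,0,0],"yaw":0,"hand":0.3}]'; python3 - <<'E'
from h import *
print(cast("top",[(310,260),(309,197),(372,259),(244,245),(142,250),(300,250)],0.0).round(3))
E
python3 go.py 0.39 -0.2 0.13 -13
```

```text
clock: 5.82
tool_pos: [0.4656, -0.3963, 0.1433]
tcp_rot: [0.002, 0.973, 0.232, 0.002]
force: [-1.0, -0.3, -2.6]
grip_width: 0.0393
finger_force: 40.9
[[ 0.34  -0.224]
 [ 0.526 -0.225]
 [ 0.343 -0.404]
 [ 0.384 -0.031]
 [ 0.371  0.267]
 [ 0.369 -0.195]]
pos [ 0.4656 -0.3963  0.1433] cur yaw -63.21 dp now [ 0.349 -3.489  0.204] turn -50.21 dp after turn [ 2.903 -1.965  0.219] tilt [ 0.0049 -0.0035 -1.    ] F [-1.05 -0.28 -2.63] grip 0.0393 40.91 t 5.825 j [ 0.14  0.57  0.72  1.76 -0.45  0.98 -0.06]
```

```bash
python3 -m crank '[{"dp":[0,-0.5,0],"yaw":-10,"hand":0.3},{"dp":[0,-0.5,0],"yaw":-10,"hand":0.3},{"dp":[0,-0.5,0],"yaw":-10,"hand":0.3},{"dp":[0,-0.5,0],"yaw":-10,"hand":0.3},{"dp":[0,-0.3,0],"yaw":-10,"hand":0.3},{"dp":[0,0,0],"yaw":0,"hand":0.3}]'; python3 go.py 0.40 -0.2 0.08 -13
```

```text
clock: 6.58
tool_pos: [0.3678, -0.2989, 0.1391]
tcp_rot: [-0.001, 0.784, 0.621, 0.0]
force: [0.4, 0.3, -1.2]
grip_width: 0.0396
finger_force: 41.1
pos [ 0.3678 -0.2989  0.1391] cur yaw -13.24 dp now [1.725 0.147 0.988] turn -0.24 dp after turn [1.725 0.154 0.988] tilt [-0.001   0.0017 -1.    ] F [ 0.4   0.3  -1.23] grip 0.0396 41.14 t 6.575 j [ 0.15  0.32  0.53  2.08 -0.23  0.8   0.59]
```

```bash
python3 -m crank '[{"dp":[0.45,0.04,0.2],"yaw":0,"hand":0.3},{"dp":[0.7,0.06,0.3],"yaw":0,"hand":0.3},{"dp":[0.57,0.05,0.3],"yaw":0,"hand":0.3},{"dp":[0,0,0.2],"yaw":0,"hand":0.3},{"dp":[0,0,0.4],"yaw":0,"hand":0.3},{"dp":[0,0,0.3],"yaw":0,"hand":0.3},{"dp":[0,0,0.2],"yaw":0,"hand":0.3},{"dp":[0,0,0],"yaw":0,"hand":0.3},{"dp":[0,0,0],"yaw":0,"hand":0.3}]'; python3 go.py 0.40 -0.2 0.0092 -13
```

```text
clock: 7.7
tool_pos: [0.402, -0.2018, 0.0259]
tcp_rot: [0.0, 0.784, 0.621, 0.0]
force: [0.8, 0.1, -1.7]
grip_width: 0.0397
finger_force: 41.1
pos [ 0.402  -0.2018  0.0259] cur yaw -13.25 dp now [ 0.022 -0.04   0.278] turn -0.25 dp after turn [ 0.022 -0.04   0.278] tilt [ 6.e-04 -3.e-04 -1.e+00] F [ 0.79  0.09 -1.69] grip 0.0397 41.05 t 7.7 j [ 0.06  0.49  0.38  2.22 -0.38  0.49  0.5 ]
```

```bash
python3 -m crank '[{"dp":[0,0,0.14],"yaw":0,"hand":0.3},{"dp":[0,0,0.1],"yaw":0,"hand":0.3},{"dp":[0,0,0.03],"yaw":0,"hand":0.3},{"dp":[0,0,0],"yaw":0,"hand":0.3},{"dp":[0,0,0],"yaw":0,"hand":0.3}]'; python3 go.py 0.40 -0.2 0.009 -13
```

```text
clock: 8.32
tool_pos: [0.4018, -0.2014, 0.0094]
tcp_rot: [0.0, 0.784, 0.621, 0.0]
force: [0.1, 0.0, -1.6]
grip_width: 0.039
finger_force: 41.1
pos [ 0.4018 -0.2014  0.0094] cur yaw -13.2 dp now [ 0.016 -0.035  0.007] turn -0.2 dp after turn [ 0.016 -0.035  0.007] tilt [ 2.e-04 -0.e+00 -1.e+00] F [ 0.11  0.01 -1.64] grip 0.039 41.06 t 8.325 j [ 0.08  0.52  0.35  2.23 -0.4   0.45  0.52]
```

```bash
python3 -m crank '[{"dp":[0,0,0.02],"yaw":0,"hand":0.3},{"dp":[0,0,0],"yaw":0,"hand":0.3},{"dp":[0,0,0],"yaw":0,"hand":0.3}]'; python3 -m crank '[{"dp":[0,0,0],"yaw":0,"hand":0.5},{"dp":[0,0,0],"yaw":0,"hand":0.7},{"dp":[0,0,0],"yaw":0,"hand":1},{"dp":[0,0,0],"yaw":0,"hand":1},{"dp":[0,0,0],"yaw":0,"hand":1},{"dp":[0,0,-0.5],"yaw":0,"hand":1},{"dp":[0,0,-1],"yaw":0,"hand":1},{"dp":[0,0,-0.6],"yaw":0,"hand":1}]'; python3 go.py 0.40 -0.2 0.13 77
```

```text
clock: 8.7
tool_pos: [0.4019, -0.2015, 0.0085]
tcp_rot: [0.0, 0.784, 0.621, 0.0]
force: [-1.9, 0.7, 5.1]
grip_width: 0.0392
finger_force: 42.0
clock: 9.7
tool_pos: [0.402, -0.2017, 0.1362]
tcp_rot: [0.001, 0.784, 0.621, 0.0]
force: [0.7, 0.4, -0.6]
grip_width: 0.0852
finger_force: 0.0
pos [ 0.402  -0.2017  0.1362] cur yaw -13.22 dp now [ 0.021 -0.04   0.104] turn 89.78 dp after turn [-0.04  -0.021  0.104] tilt [ 1.4e-03 -5.0e-04 -1.0e+00] F [ 0.66  0.44 -0.6 ] grip 0.0852 0.0 t 9.7 j [-0.09  0.29  0.54  2.14 -0.21  0.77  0.36]
```

```bash
python3 -m crank '[{"dp":[0,0,0],"yaw":-10,"hand":1},{"dp":[0,0,0],"yaw":-10,"hand":1},{"dp":[0,0,0],"yaw":-10,"hand":1},{"dp":[0,0,0],"yaw":-10,"hand":1},{"dp":[0,0,0],"yaw":-10,"hand":1},{"dp":[0,0,0],"yaw":-10,"hand":1},{"dp":[0,0,0],"yaw":-10,"hand":1},{"dp":[0,0,0],"yaw":-10,"hand":1},{"dp":[0,0,0],"yaw":-10,"hand":1},{"dp":[0,0,0],"yaw":0,"hand":1},{"dp":[0,0,0],"yaw":0,"hand":1}]'; python3 go.py 0.4019 -0.2016 0.007 76.8
python3 - <<'E'
from h import *
c=manip.get_calibration("scene");q=rot(c["attitude"]).T@(np.array([.402,-.2016,.036])-c["position"]);q=c["intrinsics"]@q;u,v=(q[:2]/q[2]).astype(int);print(u,v)
p,d=manip.snapshot("scene");cv2.imwrite("pics/s2.png",cv2.resize(p[max(v-70,0):v+50,u-70:u+70,::-1],None,fx=4,fy=4,interpolation=cv2.INTER_CUBIC))
w=p[v-18:v+18,u-18:u+18].min(2);m=(w>135).astype(np.uint8)*255
m=cv2.morphologyEx(m,cv2.MORPH_CLOSE,np.ones((5,5)));k=max(cv2.findContours(m,0,1)[0],key=cv2.contourArea)[:,0]+[u-18,v-18]
print(rect(cast("scene",k,.036)))
E
```

```text
clock: 11.08
tool_pos: [0.4016, -0.2014, 0.1341]
tcp_rot: [-0.0, 0.117, 0.993, 0.0]
force: [0.4, 0.8, -0.1]
grip_width: 0.0853
finger_force: 0.0
pos [ 0.4016 -0.2014  0.1341] cur yaw 76.56 dp now [-5.000e-03 -2.000e-03  2.118e+00] turn -0.24 dp after turn [-5.000e-03 -2.000e-03  2.118e+00] tilt [-0.e+00  1.e-04 -1.e+00] F [ 0.43  0.82 -0.08] grip 0.0853 0.0 t 11.075 j [ 0.2   0.27  0.18  2.12 -0.07  0.76  1.76]
268 173
[387.7, -225.8, 172.6, 100.4, 56.7]
```

View pics/s2.png

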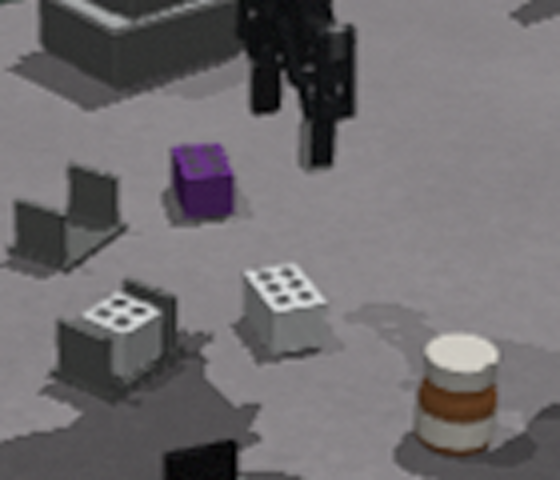

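The long block stands alone on the bench at crop (285,305), the bay is empty, and the gripper is above it. I'll check its long axis from the crop corners and measure the nest again while the arm is clear.

```bash
python3 - <<'E'
from h import *
k=np.array([(243,274),(296,262),(327,302),(274,318)])/4+[198,103]
P=cast("scene",k,.036);print(P.round(3),rect(P),P.mean(0))
# station from depth, in the estimated station frame
a=np.radians(76.9);yv=np.array([np.cos(a),np.sin(a)]);xv=np.array([yv[1],-yv[0]]);o=np.array([.6016,.041])
for n in("top","scene"):
    C=cloud(n,np.load(f"{n}0.npy")).reshape(-1,3);s=C[:,:2]-o;s=np.c_[s@xv,s@yv,C[:,2]]*1000
    def show(t,m):
        q=s[m]
        if len(q)>4:print(n,t,len(q),np.percentile(q,[2,50,98],axis=0).round(1).tolist())
    b=(abs(s[:,0])<45)&(s[:,1]>-110)&(s[:,1]<60)
    for t,c in(("wall-",s[:,0]<-15),("wall+",s[:,0]>15)):show(t,b&c&(s[:,1]>-30)&(s[:,2]>52)&(s[:,2]<68))
    show("tab",b&(s[:,1]<-40)&(s[:,2]>45)&(s[:,2]<76)&(abs(s[:,0])<30))
    show("hood",(abs(s[:,0])<50)&(s[:,1]>60)&(s[:,1]<230)&(s[:,2]>70)&(s[:,2]<82))
    show("hood rim",(abs(s[:,0])<50)&(s[:,1]>90)&(s[:,1]<125)&(s[:,2]>40)&(s[:,2]<82))
E
```

```text
[[ 0.417 -0.227]
 [ 0.375 -0.222]
 [ 0.39  -0.165]
 [ 0.433 -0.167]] [404.0, -194.2, 67.6, 42.5, 75.7] [ 0.40369798 -0.19516879]
top wall- 35 [[-27.7, -6.2, 53.5], [-26.2, 17.3, 63.0], [-23.0, 40.6, 66.3]]
top wall+ 37 [[22.5, -6.0, 53.1], [23.7, 17.0, 62.8], [26.9, 39.8, 66.4]]
top tab 55 [[-21.6, -71.9, 51.8], [-2.0, -68.9, 68.3], [19.7, -64.0, 72.1]]
top hood 1059 [[-37.2, 114.2, 71.3], [-1.6, 170.5, 75.5], [34.5, 227.6, 79.4]]
top hood rim 146 [[-37.6, 112.1, 42.2], [-1.3, 117.2, 75.0], [35.4, 124.7, 79.1]]
scene wall- 70 [[-28.0, -7.4, 52.4], [-23.7, 19.5, 61.0], [-22.1, 39.8, 65.2]]
scene wall+ 70 [[22.6, -6.9, 52.4], [26.1, 19.6, 60.8], [27.7, 40.6, 65.6]]
scene tab 189 [[-19.6, -71.2, 45.6], [0.8, -65.4, 60.1], [22.3, -62.0, 71.4]]
scene hood 632 [[-36.5, 111.8, 72.5], [1.1, 135.2, 75.8], [36.0, 157.2, 78.0]]
scene hood rim 212 [[-35.4, 110.7, 44.9], [7.4, 118.5, 75.8], [36.5, 124.8, 78.2]]
```

```bash
python3 -m crank '[{"dp":[0,0.06,0.6],"yaw":0,"hand":1},{"dp":[0,0,0.7],"yaw":0,"hand":1},{"dp":[0,0,0.5],"yaw":0,"hand":1},{"dp":[0,0,0.3],"yaw":0,"hand":1},{"dp":[0,0,0],"yaw":0,"hand":1},{"dp":[0,0,0],"yaw":0,"hand":0.5},{"dp":[0,0,0],"yaw":0,"hand":0.5},{"dp":[0,0,0],"yaw":0,"hand":0.5},{"dp":[0,0,0],"yaw":0,"hand":0.5},{"dp":[0,0,0],"yaw":0,"hand":0.5},{"dp":[0,0,0],"yaw":0,"hand":0.5}]' 40; python3 go.py 0.6052 0.0576 0.15 77
```

```text
clock: 12.5
tool_pos: [0.4032, -0.1982, 0.0092]
tcp_rot: [0.001, 0.115, 0.993, -0.0]
force: [-1.0, 0.7, 7.1]
grip_width: 0.0572
finger_force: 43.1
pos [ 0.4032 -0.1982  0.0092] cur yaw 76.77 dp now [-2.306  4.921 -2.344] turn -0.23 dp after turn [-2.326  4.911 -2.344] tilt [ 1.9e-03 -6.0e-04 -1.0e+00] F [-1.05  0.73  7.12] grip 0.0572 43.07 t 12.5 j [ 0.24  0.5   0.12  2.22 -0.14  0.43  1.82]
```

```bash
python3 -m crank '[{"dp":[0,0,-0.2],"yaw":0,"hand":0.5},{"dp":[0,0,-0.5],"yaw":0,"hand":0.5},{"dp":[0,0,-0.8],"yaw":0,"hand":0.5},{"dp":[-0.1,0.2,-0.6],"yaw":0,"hand":0.5},{"dp":[-0.2,0.45,-0.24],"yaw":-0.2,"hand":0.5},{"dp":[-0.35,0.7,0],"yaw":0,"hand":0.5},{"dp":[-0.35,0.8,0],"yaw":0,"hand":0.5},{"dp":[-0.35,0.8,0],"yaw":0,"hand":0.5},{"dp":[-0.35,0.8,0],"yaw":0,"hand":0.5},{"dp":[-0.35,0.6,0],"yaw":0,"hand":0.5},{"dp":[-0.2,0.4,0],"yaw":0,"hand":0.5},{"dp":[-0.07,0.16,0],"yaw":0,"hand":0.5},{"dp":[0,0,0],"yaw":0,"hand":0.5},{"dp":[0,0,0],"yaw":0,"hand":0.5},{"dp":[0,0,0],"yaw":0,"hand":0.5}]'; python3 go.py 0.6052 0.0576 0.075 77
```

```text
clock: 14.38
tool_pos: [0.6041, 0.0565, 0.1487]
tcp_rot: [-0.0, 0.114, 0.993, -0.0]
force: [0.2, -0.0, -1.0]
grip_width: 0.0572
finger_force: 43.9
pos [0.6041 0.0565 0.1487] cur yaw 76.91 dp now [-0.014  0.023  1.229] turn -0.09 dp after turn [-0.015  0.022  1.229] tilt [-2.e-04 -4.e-04 -1.e+00] F [ 0.21 -0.02 -1.05] grip 0.0572 43.89 t 14.375 j [-0.26  0.48  0.11  1.72 -0.06  0.94  1.22]
```

```bash
python3 -m crank '[{"dp":[-0.014,0.022,0.4],"yaw":0,"hand":0.5},{"dp":[0,0,0.5],"yaw":0,"hand":0.5},{"dp":[0,0,0.2],"yaw":0,"hand":0.5},{"dp":[0,0,0],"yaw":0,"hand":0.5},{"dp":[0,0,0],"yaw":0,"hand":0.5},{"dp":[0,0,0],"yaw":0,"hand":0.5}]'; python3 go.py 0.6052 0.0576 0.033 77
python3 - <<'E'
from h import *
p,d=manip.snapshot("scene");cv2.imwrite("pics/s3.png",cv2.resize(p[185:285,200:320,::-1],None,fx=5,fy=5,interpolation=cv2.INTER_CUBIC))
a=np.radians(76.9);yv=np.array([np.cos(a),np.sin(a)]);xv=np.array([yv[1],-yv[0]]);o=np.array([.6016,.041])
C=cloud("scene",d).reshape(-1,3);s=C[:,:2]-o;s=np.c_[s@xv,s@yv,C[:,2]]*1000
for t,m in(("block top",(abs(s[:,0])<24)&(s[:,1]>-15)&(s[:,1]<46)&(s[:,2]>102)&(s[:,2]<114)),("blk side",(abs(s[:,0])<40)&(s[:,1]>-15)&(s[:,1]<46)&(s[:,2]>80)&(s[:,2]<104)),("walls",(abs(s[:,0])<40)&(s[:,1]>-15)&(s[:,1]<46)&(s[:,2]>55)&(s[:,2]<67))):
    if m.sum()>4:print(t,m.sum(),np.percentile(s[m],[2,50,98],axis=0).round(1).tolist())
E
```

```text
clock: 15.12
tool_pos: [0.6064, 0.059, 0.0836]
tcp_rot: [0.001, 0.113, 0.994, 0.0]
force: [0.1, 0.3, -1.2]
grip_width: 0.057
finger_force: 43.8
pos [0.6064 0.059  0.0836] cur yaw 77.0 dp now [ 0.016 -0.027  0.844] turn -0.0 dp after turn [ 0.016 -0.027  0.844] tilt [ 1.8e-03  4.0e-04 -1.0e+00] F [ 0.11  0.34 -1.24] grip 0.057 43.83 t 15.125 j [-0.25  0.56  0.1   1.78 -0.07  0.81  1.23]
block top 185 [[-12.3, -11.7, 103.5], [12.6, 10.8, 110.0], [21.1, 44.2, 112.9]]
blk side 104 [[-18.7, -5.8, 80.5], [20.5, 26.6, 92.3], [21.4, 45.9, 103.5]]
walls 74 [[-26.8, -6.7, 55.7], [25.2, 27.9, 62.2], [27.6, 41.6, 65.8]]
```

View pics/s3.png

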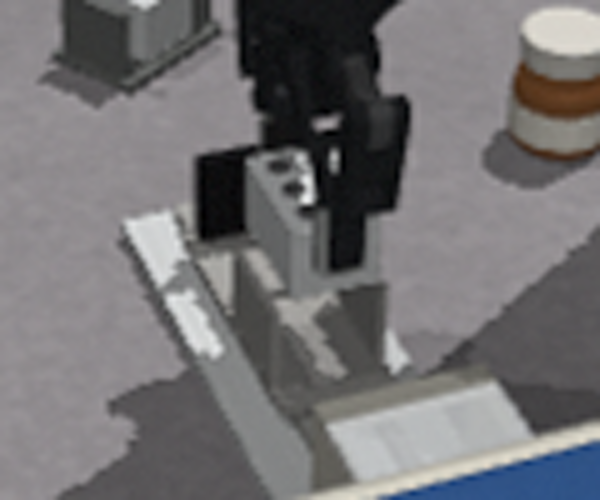

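The block hangs above the nest in line with it, at crop (310,220) and between walls at about (255,320) and (365,320). I'll lower it with a 1 mm correction.

```bash
python3 -m crank '[{"dp":[0.016,-0.027,0.15],"yaw":0,"hand":0.5},{"dp":[0,0,0.2],"yaw":0,"hand":0.5},{"dp":[0,0,0.05],"yaw":0,"hand":0.5},{"dp":[0,0,0],"yaw":0,"hand":0.5}]'; python3 -m crank '[{"dp":[0,0,0.1],"yaw":0,"hand":0.5},{"dp":[0,0,0.1],"yaw":0,"hand":0.5},{"dp":[0,0,0.1],"yaw":0,"hand":0.5},{"dp":[0,0,0],"yaw":0,"hand":0.5},{"dp":[0,0,0],"yaw":0,"hand":0.5}]';  python3 go.py 0.6052 0.0576 0.033 77
```

```text
clock: 15.68
tool_pos: [0.6041, 0.0575, 0.0579]
tcp_rot: [-0.0, 0.113, 0.994, -0.0]
force: [0.1, 0.1, -1.5]
grip_width: 0.0571
finger_force: 43.9
clock: 16.3
tool_pos: [0.6044, 0.0575, 0.0405]
tcp_rot: [0.0, 0.113, 0.994, 0.0]
force: [-0.7, -0.1, -2.0]
grip_width: 0.0571
finger_force: 43.9
pos [0.6044 0.0575 0.0405] cur yaw 77.0 dp now [-0.012  0.004  0.125] turn 0.0 dp after turn [-0.012  0.004  0.125] tilt [ 1.e-04  0.e+00 -1.e+00] F [-0.72 -0.09 -2.  ] grip 0.0571 43.87 t 16.3 j [-0.25  0.62  0.09  1.81 -0.08  0.72  1.23]
```

Free, with no contact yet. I'll keep going down in small steps.

```bash
python3 -m crank '[{"dp":[0,0,0.06],"yaw":0,"hand":0.5},{"dp":[0,0,0.04],"yaw":0,"hand":0.5},{"dp":[0,0,0],"yaw":0,"hand":0.5},{"dp":[0,0,0],"yaw":0,"hand":0.5}]'; python3 -m crank '[{"dp":[0,0,0.03],"yaw":0,"hand":0.5},{"dp":[0,0,0],"yaw":0,"hand":0.5},{"dp":[0,0,0],"yaw":0,"hand":0.5}]'
```

```text
clock: 16.8
tool_pos: [0.6044, 0.0575, 0.0345]
tcp_rot: [0.0, 0.113, 0.994, 0.0]
force: [0.8, 0.6, -2.6]
grip_width: 0.0571
finger_force: 43.9
clock: 17.18
tool_pos: [0.6046, 0.0576, 0.0333]
tcp_rot: [0.0, 0.113, 0.994, 0.0]
force: [-2.6, -0.9, 6.5]
grip_width: 0.0574
finger_force: 44.8
```

```bash
python3 -m crank '[{"dp":[0,0,0],"yaw":0,"hand":0.75},{"dp":[0,0,0],"yaw":0,"hand":0.9},{"dp":[0,0,0],"yaw":0,"hand":1},{"dp":[0,0,0],"yaw":0,"hand":1},{"dp":[0,0,-0.3],"yaw":0,"hand":1},{"dp":[0,0,-0.8],"yaw":0,"hand":1},{"dp":[0,0,-0.9],"yaw":0,"hand":1},{"dp":[0,0,0],"yaw":0,"hand":1},{"dp":[0,0,0],"yaw":0,"hand":1}]'; python3 go.py 0.6052 0.0576 0.033 77
python3 - <<'E'
from h import *
p,d=manip.snapshot("scene");cv2.imwrite("pics/s4.png",cv2.resize(p[185:285,200:320,::-1],None,fx=5,fy=5,interpolation=cv2.INTER_CUBIC))
a=np.radians(76.9);yv=np.array([np.cos(a),np.sin(a)]);xv=np.array([yv[1],-yv[0]]);o=np.array([.6016,.041])
C=cloud("scene",d).reshape(-1,3);s=C[:,:2]-o;s=np.c_[s@xv,s@yv,C[:,2]]*1000
for t,m in(("block top",(abs(s[:,0])<20)&(s[:,1]>-20)&(s[:,1]<55)&(s[:,2]>56)&(s[:,2]<67)),("walls",(abs(s[:,0])>22)&(abs(s[:,0])<40)&(s[:,1]>-15)&(s[:,1]<46)&(s[:,2]>55)&(s[:,2]<67)),("tab",(abs(s[:,0])<26)&(s[:,1]>-90)&(s[:,1]<-40)&(s[:,2]>45)&(s[:,2]<76))):
    if m.sum()>4:print(t,m.sum(),np.percentile(s[m],[2,50,98],axis=0).round(1).tolist())
E
```

```text
clock: 18.3
tool_pos: [0.6043, 0.0576, 0.1535]
tcp_rot: [0.0, 0.113, 0.994, 0.0]
force: [-0.6, -0.3, -0.2]
grip_width: 0.0849
finger_force: 0.0
pos [0.6043 0.0576 0.1535] cur yaw 77.0 dp now [-0.012  0.003  2.009] turn 0.0 dp after turn [-0.012  0.003  2.009] tilt [ 1.e-03  3.e-04 -1.e+00] F [-0.61 -0.27 -0.25] grip 0.0849 0.0 t 18.3 j [-0.26  0.48  0.11  1.72 -0.06  0.95  1.22]
block top 325 [[-18.9, -10.1, 56.3], [0.5, 19.8, 59.7], [19.3, 45.6, 62.2]]
walls 113 [[-27.2, -7.9, 55.3], [-22.3, 20.7, 62.5], [27.3, 40.8, 65.1]]
tab 188 [[-19.5, -71.8, 45.5], [2.1, -65.4, 60.7], [22.5, -61.9, 70.6]]
```

View pics/s4.png

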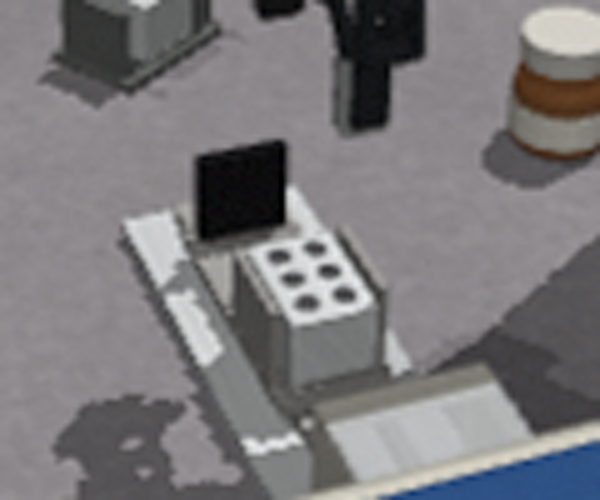

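The block sits fully in the nest, at crop (310,270) between the walls, and the carriage has not moved. Next I go behind the tab with shut fingers.

```bash
python3 -m crank '[{"dp":[0,-0.5,0],"yaw":0,"hand":0.5},{"dp":[0,-0.8,0],"yaw":0,"hand":0.2},{"dp":[0,-0.7,0],"yaw":0,"hand":0},{"dp":[0,-0.3,0],"yaw":0,"hand":0},{"dp":[0,0,0],"yaw":0,"hand":0},{"dp":[0,0,0],"yaw":0,"hand":0},{"dp":[0,0,0],"yaw":0,"hand":0},{"dp":[0,0,0],"yaw":0,"hand":0}]' 40; python3 go.py 0.5744 -0.0759 0.043 76.9
```

```text
clock: 19.35
tool_pos: [0.5736, -0.0758, 0.1527]
tcp_rot: [0.0, 0.112, 0.994, 0.0]
force: [-0.1, 0.4, 0.3]
grip_width: -0.0002
finger_force: 0.0
pos [ 0.5736 -0.0758  0.1527] cur yaw 77.09 dp now [-1.400e-02  1.000e-03  1.828e+00] turn 0.19 dp after turn [-1.400e-02  1.000e-03  1.828e+00] tilt [ 1.e-04  3.e-04 -1.e+00] F [-0.14  0.45  0.3 ] grip -0.0002 0.0 t 19.35 j [-0.06  0.44  0.13  1.79 -0.07  0.92  1.45]
```

```bash
python3 -m crank '[{"dp":[-0.014,0,0.7],"yaw":0.2,"hand":0},{"dp":[0,0,0.7],"yaw":0,"hand":0},{"dp":[0,0,0.43],"yaw":0,"hand":0},{"dp":[0,0,0],"yaw":0,"hand":0},{"dp":[0,0.15,0],"yaw":0,"hand":0},{"dp":[0,0.15,0],"yaw":0,"hand":0},{"dp":[0,0.05,0],"yaw":0,"hand":0},{"dp":[0,0,0],"yaw":0,"hand":0}]'; python3 -m crank '[{"dp":[0,0.04,0],"yaw":0,"hand":0},{"dp":[0,0.04,0],"yaw":0,"hand":0},{"dp":[0,0.04,0],"yaw":0,"hand":0},{"dp":[0,0.04,0],"yaw":0,"hand":0}]'; python3 go.py 0.6016 0.041 0.045 76.9
```

```text
clock: 20.35
tool_pos: [0.5793, -0.0561, 0.0434]
tcp_rot: [0.0, 0.114, 0.993, 0.0]
force: [0.1, 0.8, 0.2]
grip_width: 0.0
finger_force: 0.0
clock: 20.85
tool_pos: [0.5811, -0.0472, 0.0429]
tcp_rot: [-0.0, 0.115, 0.993, 0.0]
force: [0.2, -0.1, -0.5]
grip_width: 0.0002
finger_force: 0.0
pos [ 0.5811 -0.0472  0.0429] cur yaw 76.8 dp now [ 0.004  1.509 -0.036] turn -0.1 dp after turn [ 1.000e-03  1.509e+00 -3.600e-02] tilt [-1.e-04  0.e+00 -1.e+00] F [ 0.22 -0.15 -0.46] grip 0.0002 0.0 t 20.85 j [-0.09  0.58  0.11  1.87 -0.1   0.69  1.42]
```

```bash
python3 -m crank '[{"dp":[0,0.03,0],"yaw":0,"hand":0},{"dp":[0,0.03,0],"yaw":0,"hand":0},{"dp":[0,0.03,0],"yaw":0,"hand":0},{"dp":[0,0.03,0],"yaw":0,"hand":0}]';python3 -m crank '[{"dp":[0,0.03,0],"yaw":0,"hand":0},{"dp":[0,0.03,0],"yaw":0,"hand":0},{"dp":[0,0.03,0],"yaw":0,"hand":0},{"dp":[0,0.03,0],"yaw":0,"hand":0}]'; python3 go.py 0.6016 0.041 0.045 76.9
```

```text
clock: 21.35
tool_pos: [0.5823, -0.0422, 0.0429]
tcp_rot: [-0.0, 0.116, 0.993, -0.001]
force: [-2.8, -7.8, 1.5]
grip_width: -0.0001
finger_force: 3.9
clock: 21.85
tool_pos: [0.5842, -0.034, 0.0429]
tcp_rot: [-0.0, 0.115, 0.993, -0.0]
force: [-0.6, -3.9, 1.2]
grip_width: -0.0001
finger_force: 2.0
pos [ 0.5842 -0.034   0.0429] cur yaw 76.75 dp now [ 0.004  1.284 -0.036] turn -0.15 dp after turn [ 0.     1.284 -0.036] tilt [-4.e-04 -6.e-04 -1.e+00] F [-0.62 -3.86  1.17] grip -0.0001 2.02 t 21.85 j [-0.11  0.59  0.11  1.87 -0.1   0.69  1.4 ]
```

```bash
python3 -m crank '[{"dp":[0,0.04,0],"yaw":0,"hand":0},{"dp":[0,0.04,0],"yaw":0,"hand":0},{"dp":[0,0.04,0],"yaw":0,"hand":0},{"dp":[0,0.04,0],"yaw":0,"hand":0},{"dp":[0,0.04,0],"yaw":0,"hand":0},{"dp":[0,0.04,0],"yaw":0,"hand":0}]';python3 -m crank '[{"dp":[0,0.04,0],"yaw":0,"hand":0},{"dp":[0,0.04,0],"yaw":0,"hand":0},{"dp":[0,0.04,0],"yaw":0,"hand":0},{"dp":[0,0.04,0],"yaw":0,"hand":0},{"dp":[0,0.04,0],"yaw":0,"hand":0},{"dp":[0,0.04,0],"yaw":0,"hand":0}]'; python3 go.py 0.6016 0.041 0.045 76.9
python3 - <<'E'
from h import *
p,d=manip.snapshot("scene");cv2.imwrite("pics/s5.png",cv2.resize(p[185:285,200:320,::-1],None,fx=5,fy=5,interpolation=cv2.INTER_CUBIC))
a=np.radians(76.9);yv=np.array([np.cos(a),np.sin(a)]);xv=np.array([yv[1],-yv[0]]);o=np.array([.6016,.041])
C=cloud("scene",d).reshape(-1,3);s=C[:,:2]-o;s=np.c_[s@xv,s@yv,C[:,2]]*1000
m=(abs(s[:,0])<19)&(s[:,1]>-20)&(s[:,1]<95)&(s[:,2]>56)&(s[:,2]<67);print(m.sum(),np.percentile(s[m],[2,50,98],axis=0).round(1).tolist())
E
```

```text
clock: 22.6
tool_pos: [0.5876, -0.0191, 0.0429]
tcp_rot: [-0.0, 0.115, 0.993, 0.0]
force: [-3.3, -2.9, 1.7]
grip_width: -0.0
finger_force: 1.9
clock: 23.35
tool_pos: [0.5911, -0.0051, 0.0429]
tcp_rot: [0.0, 0.115, 0.993, 0.0]
force: [-0.5, -0.4, -0.8]
grip_width: -0.0003
finger_force: 0.6
pos [ 0.5911 -0.0051  0.0429] cur yaw 76.8 dp now [ 0.005  0.787 -0.035] turn -0.1 dp after turn [ 0.004  0.787 -0.035] tilt [ 1.e-04  1.e-04 -1.e+00] F [-0.48 -0.45 -0.84] grip -0.0003 0.65 t 23.35 j [-0.16  0.59  0.12  1.85 -0.1   0.7   1.35]
344 [[-17.7, 28.4, 57.0], [-0.0, 60.1, 59.7], [18.4, 85.5, 62.2]]
```

View pics/s5.png

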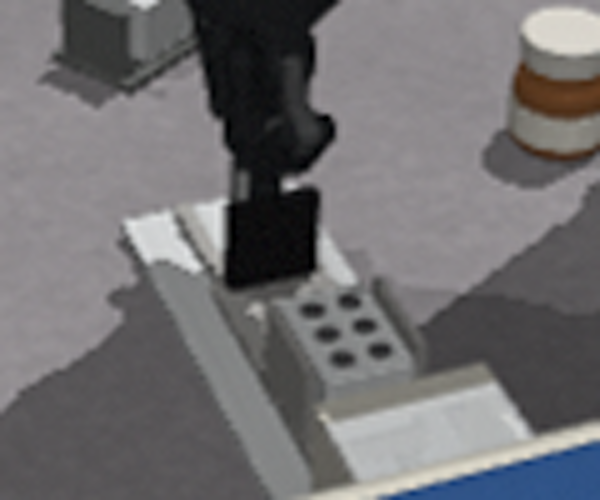

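The carriage has broken free: the block is at crop (345,330), travel is about 56 mm, and the block is still seated. I'll ease it on.

```bash
python3 -m crank '[{"dp":[0,0.07,0],"yaw":0,"hand":0},{"dp":[0,0.07,0],"yaw":0,"hand":0},{"dp":[0,0.07,0],"yaw":0,"hand":0},{"dp":[0,0.07,0],"yaw":0,"hand":0},{"dp":[0,0.07,0],"yaw":0,"hand":0},{"dp":[0,0.07,0],"yaw":0,"hand":0},{"dp":[0,0.06,0],"yaw":0,"hand":0},{"dp":[0,0.06,0],"yaw":0,"hand":0}]';python3 -m crank '[{"dp":[0,0.06,0],"yaw":0,"hand":0},{"dp":[0,0.06,0],"yaw":0,"hand":0},{"dp":[0,0.05,0],"yaw":0,"hand":0},{"dp":[0,0.05,0],"yaw":0,"hand":0},{"dp":[0,0.04,0],"yaw":0,"hand":0},{"dp":[0,0.04,0],"yaw":0,"hand":0}]'; python3 go.py 0.6016 0.041 0.045 76.9
```

```text
clock: 24.4
tool_pos: [0.5985, 0.0265, 0.0429]
tcp_rot: [0.0, 0.115, 0.993, 0.0]
force: [-1.1, -2.0, 0.0]
grip_width: 0.0002
finger_force: 0.7
clock: 25.15
tool_pos: [0.6025, 0.0439, 0.0429]
tcp_rot: [-0.0, 0.115, 0.993, 0.0]
force: [-1.8, -0.6, 0.9]
grip_width: 0.0
finger_force: 0.6
pos [0.6025 0.0439 0.0429] cur yaw 76.8 dp now [ 0.004 -0.051 -0.035] turn -0.1 dp after turn [ 0.004 -0.051 -0.035] tilt [-0.  0. -1.] F [-1.83 -0.61  0.88] grip 0.0 0.65 t 25.15 j [-0.24  0.61  0.12  1.82 -0.1   0.72  1.27]
```

Travel is about 106 mm. I'll continue at 2.4 mm per row, then slower.

```bash
python3 -m crank '[{"dp":[0,0.04,0],"yaw":0,"hand":0},{"dp":[0,0.04,0],"yaw":0,"hand":0},{"dp":[0,0.04,0],"yaw":0,"hand":0},{"dp":[0,0.04,0],"yaw":0,"hand":0},{"dp":[0,0.04,0],"yaw":0,"hand":0},{"dp":[0,0.04,0],"yaw":0,"hand":0}]';python3 -m crank '[{"dp":[0,0.04,0],"yaw":0,"hand":0},{"dp":[0,0.04,0],"yaw":0,"hand":0},{"dp":[0,0.03,0],"yaw":0,"hand":0},{"dp":[0,0.03,0],"yaw":0,"hand":0}]'; python3 go.py 0.6016 0.041 0.045 76.9
```

```text
clock: 25.9
tool_pos: [0.6058, 0.058, 0.0429]
tcp_rot: [0.0, 0.115, 0.993, 0.0]
force: [-1.1, -1.2, 0.4]
grip_width: -0.0003
finger_force: 0.6
clock: 26.4
tool_pos: [0.6077, 0.0661, 0.0429]
tcp_rot: [-0.0, 0.115, 0.993, 0.0]
force: [-1.5, -1.2, -0.1]
grip_width: -0.0
finger_force: 0.6
pos [0.6077 0.0661 0.0429] cur yaw 76.8 dp now [ 0.004 -0.43  -0.035] turn -0.1 dp after turn [ 0.005 -0.43  -0.035] tilt [-0.  0. -1.] F [-1.47 -1.22 -0.06] grip -0.0 0.64 t 26.4 j [-0.28  0.62  0.12  1.8  -0.11  0.73  1.24]
```

Travel is about 129 mm.

```bash
for i in 1; do python3 -m crank '[{"dp":[0,0.03,0],"yaw":0,"hand":0},{"dp":[0,0.03,0],"yaw":0,"hand":0},{"dp":[0,0.03,0],"yaw":0,"hand":0},{"dp":[0,0.03,0],"yaw":0,"hand":0}]'; done; python3 -m crank '[{"dp":[0,0.03,0],"yaw":0,"hand":0},{"dp":[0,0.03,0],"yaw":0,"hand":0}]'; python3 go.py 0.6016 0.041 0.045 76.9
```

```text
clock: 26.9
tool_pos: [0.6094, 0.0731, 0.0429]
tcp_rot: [0.0, 0.115, 0.993, 0.0]
force: [-0.7, -1.5, -0.1]
grip_width: -0.0003
finger_force: 0.6
clock: 27.15
tool_pos: [0.6102, 0.0766, 0.0429]
tcp_rot: [0.0, 0.115, 0.993, 0.0]
force: [-1.4, -1.3, 0.0]
grip_width: 0.0003
finger_force: 0.6
pos [0.6102 0.0766 0.0429] cur yaw 76.8 dp now [ 0.004 -0.611 -0.035] turn -0.1 dp after turn [ 0.005 -0.611 -0.035] tilt [ 0.  0. -1.] F [-1.38 -1.26  0.01] grip 0.0003 0.64 t 27.15 j [-0.3   0.62  0.12  1.79 -0.11  0.74  1.22]
```

```bash
python3 -m crank '[{"dp":[0,0.03,0],"yaw":0,"hand":0},{"dp":[0,0.03,0],"yaw":0,"hand":0}]'; python3 -m crank '[{"dp":[0,0.03,0],"yaw":0,"hand":0},{"dp":[0,0.03,0],"yaw":0,"hand":0}]'
```

```text
clock: 27.4
tool_pos: [0.6107, 0.0791, 0.0429]
tcp_rot: [-0.0, 0.115, 0.993, -0.001]
force: [-3.1, -6.6, 3.5]
grip_width: -0.0004
finger_force: 3.7
clock: 27.65
tool_pos: [0.6108, 0.0792, 0.0429]
tcp_rot: [-0.001, 0.116, 0.993, -0.002]
force: [-6.6, -14.8, 7.5]
grip_width: 0.0
finger_force: 8.3
```

```bash
python3 go.py 0.6016 0.041 0.045 76.9
```

```text
pos [0.6108 0.0792 0.0429] cur yaw 76.63 dp now [ 0.002 -0.654 -0.032] turn -0.27 dp after turn [ 0.005 -0.654 -0.032] tilt [-0.0025 -0.0046 -1.    ] F [ -6.65 -14.79   7.53] grip 0.0 8.26 t 27.65 j [-0.3   0.63  0.13  1.78 -0.1   0.74  1.21]
```

The force rose sharply with no further motion: 16 N at about 142 mm of travel. That is the end stop. I'll back off gently, rise, and check.

```bash
python3 -m crank '[{"dp":[0,-0.04,0],"yaw":0,"hand":0},{"dp":[0,-0.06,0],"yaw":0,"hand":0},{"dp":[0,-0.2,0],"yaw":0,"hand":0},{"dp":[0,-0.4,0],"yaw":0,"hand":0},{"dp":[0,-0.4,-0.2],"yaw":0,"hand":0},{"dp":[0,-0.3,-0.7],"yaw":0,"hand":0},{"dp":[0,0,-0.8],"yaw":0,"hand":0},{"dp":[0,0,0],"yaw":0,"hand":0},{"dp":[0,0,0],"yaw":0,"hand":0},{"dp":[0,0,0],"yaw":0,"hand":0}]'
python3 - <<'E'
from h import *
a=np.radians(76.9);yv=np.array([np.cos(a),np.sin(a)]);xv=np.array([yv[1],-yv[0]]);o=np.array([.6016,.041])
p,d=manip.snapshot("scene");cv2.imwrite("pics/s6.png",cv2.resize(p[165:285,190:330,::-1],None,fx=5,fy=5,interpolation=cv2.INTER_CUBIC))
C=cloud("scene",d).reshape(-1,3);s=C[:,:2]-o;s=np.c_[s@xv,s@yv,C[:,2]]*1000
m=(abs(s[:,0])<26)&(s[:,1]>20)&(s[:,1]<95)&(s[:,2]>45)&(s[:,2]<74);print(m.sum(),np.percentile(s[m],[2,50,98],axis=0).round(1).tolist())
E
```

```text
clock: 28.9
tool_pos: [0.5917, 0.0012, 0.1439]
tcp_rot: [-0.001, 0.115, 0.993, -0.0]
force: [-0.3, 0.5, 0.9]
grip_width: 0.0
finger_force: 0.0
232 [[-21.2, 54.0, 45.8], [1.2, 60.0, 60.1], [21.8, 62.7, 71.0]]
```

View pics/s6.png

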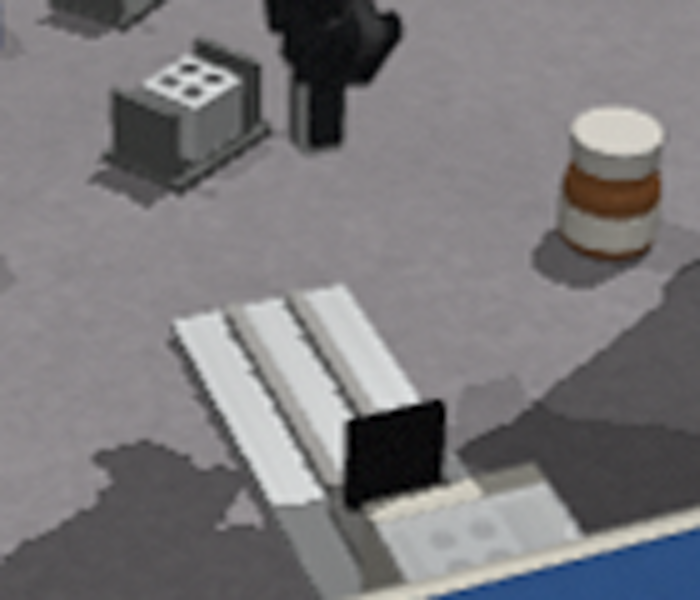

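The tab is at crop (395,455), just outside the hood. The block's wells show through the clear top at about (460,540), and the gripper is clear. The measured travel is 142 mm, the same as at the end stop, so I'm handing in.

```bash
python3 -c "
from bench import manip
print(manip.close_job())"
```

```text
the job is handed in; nothing more can be done
None
```

The job is handed in: the long block is seated in the nest, the carriage rests against its end stop at about 142 mm of travel, and the arm is clear; the judge's verdict was not shown.

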